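Crank the ignition test panel with its key

ROBOT

A 6-joint arm with a two-finger parallel gripper is mounted at the origin on a cart in front of the work surface, level with it; the furniture and walls round the work are solid. World frame = base frame: x ahead of the robot, y to its left, z up, the work surface at z = 0. Lengths are in mm, angles in rad, forces in N, time in s.
With the tool pointing down it reaches from about 350 to 975 mm from the base axis. Payload 4.9 kg.
Tool frame: the origin (TCP) lies at the very end of the fingers, on their centre line; the grasp point (between the pads) lies 19 mm behind it (ctrl.grip_point_offset is the distance from the TCP to the grasp point, in mm); x points along the fingers, y is the direction in which the jaws open and shut, and the axes are right-handed (so a half turn about x gives the same grasp; the last joint's range is limited). The gripper opens to 85 mm and grips with 20 to 120 N. Pads are 22 mm wide; open, the fingers measure 114 mm over their backs; the gripper's body (76 mm by 85 mm) begins 54 mm behind the grasp point. The pads swing forward as they close: fully open they stand 13 mm farther back than shut.
Start: joints at [1.122, 0.053, 1.613, -0, 1.476, -0.119], TCP at [202.398, 591.301, 231.304] pointing down, gripper open.
Joint ranges: [-3.01, 3.01], [-1.01, 2.22], [0.06, 2.58], [-1.02, 4.17], [0.09, 2.62], [-3.14, 3.14]. Speed limits (rad/s): [2.57, 2.57, 3.14, 3.14, 3.14, 3.14].

INTERFACE

Orientations are given as a rotation vector (axis times angle).
In Python, from station import observe, viewer, sign_off, ctrl gives the robot as it stands. The module is installed in compiled form; this text tells all that it offers.
- The arm moves only by the tool send_rows, never from a script. Its argument "increments" is one flat list of numbers, 7 for each row, row after row: the shift along the tool's x, y, z in mm, then the turn, a rotation vector about the tool's x, y, z in degrees, then the finger opening in mm, from 0 to 85.4. A call has exactly 5 rows; each row shifts and turns the commanded pose from where the row before left it, along the tool's axes as they then stand; what a row does not reach is not made up. A row lasts 1/8 s, in which the tool goes at most 62.5 mm and 10.7 degrees, less where a joint would pass 70% of its speed; a pose out of reach is approached as far as the arm can. A call is refused whole if a number of a shift passes 62.5 or a number of a turn 10.7, either way. A call with a gripper value outside its range is refused whole. The fingers move at their own pace and stop on an object; "grip_force" is the grip in N (left out, the last holds). Time passes only in rows, so rows that do not move let the fingers close, or fill a call up. It gives the time, the measured TCP pose, the force and the opening at its end, in the units of the state.
- observe(): the state, without advancing time (a new reading comes with each control period).
- viewer.camera(name): name is "scene" or "top" or "wrist"; returns (picture, depth): 480x640x3 uint8, red, green, blue; 480x640 float32, mm along the optical axis (not along the pixel's ray), 0 where there is no reading.
- viewer.get_calibration(name): a dict with "vertical_fov" (degrees; the focal length in pixels is half the picture's height over the tangent of half this angle, whatever the lens; pixels are square), "cx", "cy" (the principal point, pixels), "xyz" and "rotation" of the camera in the world. Camera axes: x right, y up, looking along -z (the intrinsics and any distortion apply to the point x, -y, -z); pixel columns grow to the right and rows downward; lengths in mm; the calibration is good to about 2 mm. A picture is of the moment at which its call begins: read the wrist's pose just before it. get_calibration takes no time and is no camera call; for the wrist camera it gives the pose at the moment of the call.
- sign_off(): hands the job in, once; it reports no verdict.
The state is a dict: "time": time; "joint_positions": joint angles; "dq": joint speeds; "tau": joint torques, N m; "position": TCP position; "ee_rot": TCP orientation; "ft_force": force on the tool from outside, world axes, zero at the start; "moment": the same for the moment, N m; "width": finger opening in mm.
Only numpy, scipy, OpenCV 4.12 (cv2) and the standard library are available. Lean on these libraries where they do the work, as an engineer would, in place of code of your own. Each camera call takes 0.05 s, during which the arm holds its last target. There are 200 camera calls.

TASK

Crank the ignition test panel on the bench: first push the bridging pin fully home into the terminal opening next to the key lock, then take the key from the wooden block, push it fully home in the lock (the lock's pins are sticky, so wiggle it past them) and turn it a quarter turn clockwise, as seen from above, to its stop. The lock springs back, so finish with the key still in the gripper, holding it turned. Leave the roll of tape, the small brown box and the tin where they are.

Things in the scene. Friction and masses are not known exactly. Their poses are not given: they have to be found in the camera images.
- key: key, standing blade down in the wooden block at the start, 35 to 70 g. Origin: centre of the underside of its round steel collar (22 mm across, 4 mm high), z up. Above the collar a 5 mm shank, then the flat black head from z = 9 to 43 mm, 28 mm wide along x and 10 mm thick along y (pinch it across y). A half turn about z makes no difference. For the blade see the point key_nose
- key_nose (a point): centre of the lower end of the key's steel blade, 30 mm below the collar's underside. Axes as the key's. The blade is 14 mm wide along x and 5 mm thick along y; its last 9 mm taper to 8 x 2 mm here. Between blade and collar is a round neck, 5 mm thick and 10 mm long
- bridge_pin: bridging pin, standing in the same wooden block at the start, 68 mm from the key. Origin: centre of the underside of its round steel collar (18 mm across, 4 mm high), z up. Above: round ribbed grey grip, 14 mm diameter, from z = 4 to 36 mm. Below: steel pin of 6 mm diameter, 26 mm long, its last 7 mm tapered to 2 mm
- key_block: plain wooden block, 120 x 52 x 40 mm, fixed to the bench; key and bridging pin stand in it at the start with their collars on its top (z = 40 mm), axes parallel to the block's. Origin: centre of its underside; its slot (17 x 8 mm) lies 34 mm to -x, its hole (9 mm) 34 mm to +x of the centre. Lifting the key clear takes 30 mm, the pin 26 mm
- panel: test panel: a low box, fixed to the bench, grey case and aluminium face at z = 40 mm, 120 mm along x, 190 mm along y. Origin: centre of its underside. On its face in a row along y: the lock (y = -55 mm), the terminal next to it (y = 22 mm) and a second, equal terminal (y = 70 mm) that is not the one to use
- lock_mouth (a point): centre of the key slot in the top of the square dark steel lock plate (36 x 36 mm, top at z = 48 mm). Slot: 16 mm along x, 7 mm along y; the blade's width goes along x. Fully home, the key's origin is at this point. 17 mm below, two sticky pins grip the blade from either side: over its last 15 mm it goes down in jerks against some 5 to 15 N. The key turns only within 2 mm of home
- terminal_mouth (a point): centre of the opening (8 mm diameter, deeper than the pin is long) in the top of the square black terminal (20 x 20 mm, top at z = 48 mm) next to the lock. Fully home, the bridging pin's collar rests on the terminal (its origin at this point)
- cylinder (a joint): angle of the lock cylinder: 0 at rest (slot along the lock's x), growing clockwise as seen from above, stop at 1.5 rad. Its axis is the vertical through the lock mouth. A spring returns it to 0 when let go; at the stop it takes about 0.1 N m. The slot has play: the key turns about 0.2 rad further than the cylinder
- tape_roll: roll of black tape lying flat, 57 mm across, 19 mm high; leave alone
- carton: small brown cardboard box, 40 x 55 x 30 mm, between block and panel; leave alone
- tin: grease tin, 69 mm across, 54 mm high, standing; leave alone

How it is judged (in metres and radians):
On the way, in this order (a step that is already met when the one before it is completed fails the run):
1. the bridging pin is fully home in the terminal next to the lock (z of bridge_pin in the frame of terminal_mouth below 0.0025 m and horizontal distance between bridge_pin and terminal_mouth below 0.005 m), for 0.2 s.
2. the key is fully home in the lock, the pin still in its terminal (z of key in the frame of lock_mouth below 0.0025 m and horizontal distance between key and lock_mouth below 0.005 m and z of bridge_pin in the frame of terminal_mouth below 0.004 m and horizontal distance between bridge_pin and terminal_mouth below 0.005 m), for 0.1 s.
3. the key has been turned a quarter turn clockwise (value of joint cylinder above 1.2 rad and z of key in the frame of lock_mouth below 0.004 m and horizontal distance between key and lock_mouth below 0.005 m), for 0.2 s.
At the end, for the whole second after the job is handed in: the cylinder is held turned more than 1.2 rad (stop at 1.5) by the key, which the fingers still hold (over 1 N) with its collar within 4 mm of the lock plate; the bridging pin is within 4 mm of fully home in the terminal next to the lock, both within 5 mm of the centre of their openings (all of step 3 and z of bridge_pin in the frame of terminal_mouth below 0.004 m and horizontal distance between bridge_pin and terminal_mouth below 0.005 m and contact force between the fingers and key above 1 N); the arm keeps its last pose, push and grip.
It fails at once if the roll of tape was moved more than 30 mm (distance of tape_roll from where it was at the start of the episode above 0.03 m).
It fails at once if the small brown box was moved more than 30 mm (distance of carton from where it was at the start of the episode above 0.03 m).
It fails at once if the tin was moved more than 30 mm (distance of tin from where it was at the start of the episode above 0.03 m).
It also fails if it takes over 69 s, if anything falls off the work surface, if the arm or the gripper's body presses on something with over 40 N, if the wrist force passes 120 N, or if a joint passes its speed limit or range.

## Working session

There is one attempt and no reset: what is moved stays moved. The work goes in short steps, Python scripts to look and compute and a tool call to move; the robot and the scene stay as the last step left them, time stands still between calls to the robot, and variables do not carry over. Pictures are saved under pics/ and viewed, about 8 in all and at most 12, crops included, and the job is handed in when it is done.

Besides the shell and the picture viewer there is one more tool, called after "Request:" as name(argument=value, ...) on one line, values as JSON. send_rows: Moves the arm, as the interface text tells. Its arguments: {"type":"object","properties":{"increments":{"type":"array","items":{"type":"number"}},"grip_force":{"type":"number"}},"required":["increments"]}

```bash
mkdir -p pics
cat > h.py <<'E'
import numpy as np, cv2
from scipy.spatial.transform import Rotation as R
from station import observe, viewer, sign_off, ctrl
def rot(c):
    r=np.array(c["rotation"],float)
    return r if r.shape==(3,3) else R.from_rotvec(r).as_matrix() if r.size==3 else R.from_quat(r).as_matrix()
def shot(n,f=None):
    c=viewer.get_calibration(n); p,d=viewer.camera(n)
    if f: cv2.imwrite("pics/"+f,p[:,:,::-1])
    return c,p,d
def ray(c,u,v):
    f=240/np.tan(np.radians(c["vertical_fov"])/2)
    k=np.array([(u-c["cx"])/f,-(v-c["cy"])/f,-1.])
    return np.array(c["xyz"]),rot(c)@k
def onz(c,u,v,z):
    o,k=ray(c,u,v); return o+k*(z-o[2])/k[2]
def cloud(c,d):
    f=240/np.tan(np.radians(c["vertical_fov"])/2)
    v,u=np.mgrid[:480,:640]
    P=np.stack([(u-c["cx"])/f,-(v-c["cy"])/f,-np.ones_like(d)],-1)*d[...,None]
    return P@rot(c).T+np.array(c["xyz"])
E
python3 - <<'E'
from h import *
print(observe()); 
for n in("scene","top"):
    c,p,d=shot(n,n+"0.png"); print(n,c); np.savez(n+"0.npz",p=p,d=d)
print(viewer.get_calibration("wrist"))
E
```

```text
{'time': 0.0, 'joint_positions': array([ 1.12199035e+00,  5.33688297e-02,  1.61429458e+00, -2.83101348e-05,
        1.47599522e+00, -1.19005019e-01]), 'dq': array([ 0.00072091, -0.00153359,  0.0019966 , -0.00076485,  0.00151682,
        0.00170054]), 'tau': array([-1.66911414e-03, -3.93698430e+01, -3.70160973e+01, -3.61849980e-04,
        7.31302847e-03,  1.29316536e-06]), 'position': array([202.14704087, 590.74800841, 230.0552469 ]), 'ee_rot': array([ 0.25726039,  1.55580952, -0.2604    ]), 'ft_force': array([-0.29828536,  0.78290408,  0.20396081]), 'moment': array([ 0.00834684,  0.07100104, -0.02243335]), 'width': 85.45006109811101}
scene {'vertical_fov': 55.17757127665173, 'cx': 317.51847648519316, 'cy': 240.20604797125955, 'xyz': array([  39.91526292, -615.75548835,  444.24417814]), 'rotation': array([ 1.08288327, -0.31887057, -0.51437377])}
top {'vertical_fov': 54.512490319109205, 'cx': 318.423040891394, 'cy': 236.70695727840584, 'xyz': array([297.43883383,  67.38661728, 934.24439689]), 'rotation': array([ 0.15803564, -0.15768333, -1.58687233])}
{'vertical_fov': 70.73306741768964, 'cx': 317.3182783191305, 'cy': 240.56910860041316, 'xyz': array([127.76467239, 616.79263894, 373.34914652]), 'rotation': array([-0.26858155, -0.19005307,  1.2309495 ])}
```

View pics/top0.png

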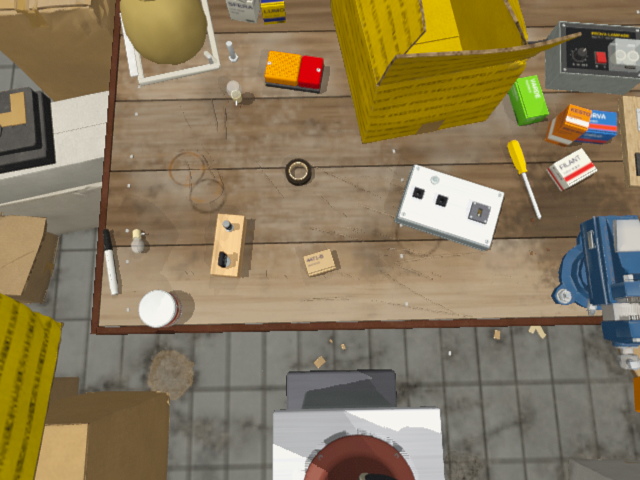

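View pics/scene0.png

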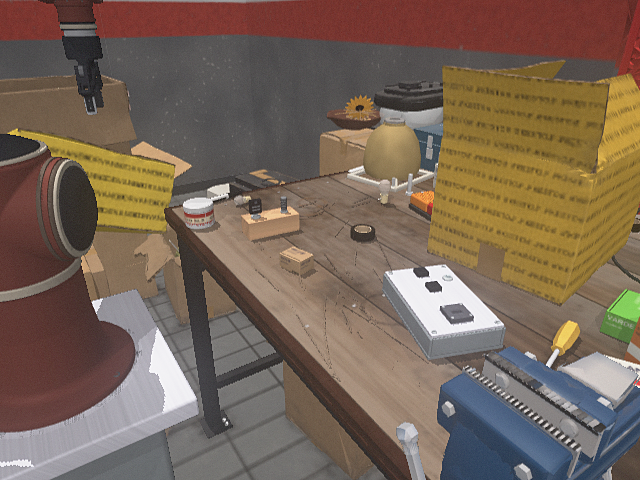

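The top view shows the block at (228,245), with the pin at (227,225) and the key at (222,259). The panel is at (452,206), the target terminal at (442,200), the lock at (479,212) and the spare terminal at (418,193). The carton is at (320,262), the tape at (299,171) and the tin at (159,309).

Run:
```python
from h import *
c=viewer.get_calibration("top"); z=np.load("top0.npz");p,d=z["p"],z["d"]
P=cloud(c,d)
hsv=cv2.cvtColor(p,cv2.COLOR_RGB2HSV)
for n,u,v,h in[("pin",227,223,76),("key",222,259,83),("term",442,200,48),("term2",418,193,48),("lock",479,212,48),("carton",320,262,30),("tape",299,171,19),("tin",159,309,54)]:
    print(n,onz(c,u,v,h).round(1),P[v,u].round(1))
def rect(name,x0,x1,y0,y1,zl,zh):
    m=np.zeros(d.shape,bool); m[y0:y1,x0:x1]=1
    m&=(P[...,2]>zl)&(P[...,2]<zh)&(d>0)
    q=P[m][:,:2].astype(np.float32); r=cv2.minAreaRect(q); print(name,m.sum(),r,q.mean(0),np.median(P[m][:,2]))
rect("block",195,260,200,290,32,48)
rect("panel",380,520,150,260,32,56)
rect("carton",300,345,240,285,20,40)
o=observe();w=viewer.get_calibration("wrist")
T=R.from_rotvec(o["ee_rot"]).as_matrix();print(T.round(3));print("cam in tool",T.T@(w["xyz"]-o["position"]),"\n",(T.T@rot(w)).round(3))
```

```text
pin [502.1 238.   76. ] [501.9 237.9  76.9]
key [432.3 244.7  83. ] [432.3 244.7  83.1]
term [ 545.9 -179.6   48. ] [ 549.6 -183.3   34.7]
term2 [ 561.3 -133.2   48. ] [ 565.8 -136.6   33. ]
lock [ 519.9 -250.2   48. ] [ 524.9 -257.3   28.1]
carton [430.5  63.6  30. ] [430.6  63.6  29.3]
tape [622.6 102.6  19. ] [628.7 103.3   1.9]
tin [344.9 366.8  54. ] [345.  367.3  52.5]
block 1452 ((468.8428039550781, 244.6558380126953), (53.10606384277344, 120.60518646240234), 83.9884262084961) [468.09323 243.12761] 39.538306567090785
panel 5468 ((539.2523193359375, -199.63880920410156), (189.71914672851562, 120.69513702392578), 69.9842300415039) [ 536.8438  -198.44571] 39.29295801444238
carton 580 ((431.14752197265625, 65.58548736572266), (40.19229507446289, 54.93946838378906), 15.60780143737793) [430.5064   65.58648] 29.411577252542543
[[-0.001  0.324  0.946]
 [-0.002  0.946 -0.324]
 [-1.    -0.002 -0.   ]]
cam in tool [-143.17240119    0.2327369   -78.83574528] 
 [[-0.     0.304 -0.953]
 [ 1.     0.    -0.   ]
 [-0.    -0.953 -0.304]]
```

Request:
send_rows(increments=[0, 0, 0, -6.5, 0, 0, 85, 0, 0, 0, -6.5, 0, 0, 85, 5, -40, 42, 0, 0, 0, 85, 5, -40, 42, 0, 0, 0, 85, 5, -40, 42, 0, 0, 0, 85])

```text
time: 0.72
position: [316.0, 457.5, 215.6]
ee_rot: [0.08, 1.57, -0.081]
ft_force: [0.2, -0.2, -0.8]
width: 84.8
```

Request:
send_rows(increments=[5, -40, 42, 0, 0, 0, 85, 5, -40, 42, 0, 0, 0, 60, 5, -40, 42, 0, 0, 0, 50, 5, -40, 42, 0, 0, 0, 40, 5, -40, 42, 0, 0, 0, 40])

```text
time: 1.35
position: [504.5, 236.8, 190.8]
ee_rot: [0.081, 1.57, -0.081]
ft_force: [1.3, 0.0, -0.0]
width: 40.1
```

Request:
send_rows(increments=[0, 0, 0, 0, 0, 0, 40, 0, 0, 0, 0, 0, 0, 40, 0, 0, 0, 0, 0, 0, 40, 0, 0, 0, 0, 0, 0, 40, 0, 0, 0, 0, 0, 0, 40])

```text
time: 1.98
position: [503.3, 239.2, 191.5]
ee_rot: [0.08, 1.569, -0.08]
ft_force: [0.3, -0.2, -1.0]
width: 39.8
```

```bash
cat >> h.py <<'E'
def delta(x,y,z,psi):
    o=observe(); T=R.from_rotvec(o["ee_rot"]).as_matrix()
    now=np.degrees(np.arctan2(T[1,1],T[0,1])); a=np.radians(psi)
    Y=np.array([np.cos(a),np.sin(a),0]);Z=np.array([np.sin(a),-np.cos(a),0])
    e=np.array([x,y,z])-o["position"]
    print("t",round(o["time"],2),"pos",o["position"].round(1),"yaw",now.round(2),"tilt",T[2,1:].round(4),"F",o["ft_force"].round(1),"w",round(o["width"],1))
    print("tool dx,dy,dz",(-e[2]).round(1),(e@Y).round(1),(e@Z).round(1),"turn x",(now-psi).round(2))
E
python3 - <<'E'
from h import *
delta(502,240,190,84)
c,p,d=shot("wrist","w1.png"); np.savez("w1.npz",p=p,d=d,**{k:c[k] for k in c})
E
```

```text
t 1.98 pos [503.3 239.2 191.5] yaw 84.18 tilt [0.0001 0.0002] F [ 0.3 -0.2 -1. ] w 39.8
tool dx,dy,dz 1.5 0.7 -1.4 turn x 0.18
```

View pics/w1.png

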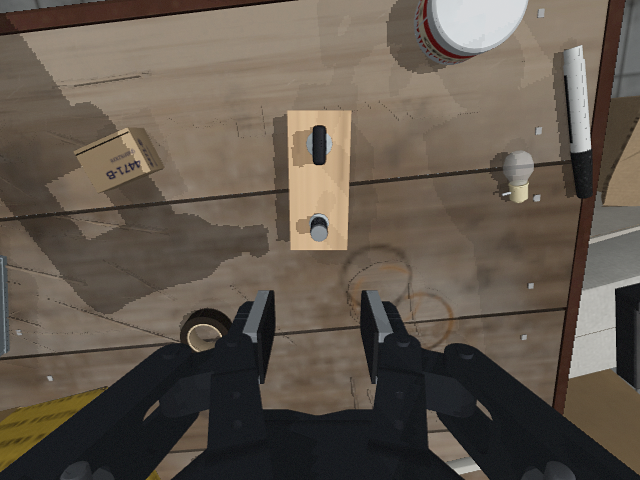

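The wrist view shows the key at (319,145) and the pin at (319,228) in the block, clear of the open fingers. Next I'll measure both.

Run:
```python
from h import *
z=np.load("w1.npz"); c={k:z[k] for k in("vertical_fov","cx","cy","xyz","rotation")}; p,d=z["p"],z["d"]
P=cloud(c,d)
def rect(name,x0,x1,y0,y1,zl,zh):
    m=np.zeros(d.shape,bool); m[y0:y1,x0:x1]=1
    m&=(P[...,2]>zl)&(P[...,2]<zh)&(d>0)
    q=P[m][:,:2].astype(np.float32); r=cv2.minAreaRect(q); vv,uu=np.nonzero(m); print(name,m.sum(),np.round(r[0],1),np.round(r[1],1),round(r[2],1),"med z",np.median(P[m][:,2]).round(1),"px",uu.min(),uu.max(),vv.min(),vv.max())
rect("block",280,360,100,260,34,43)
rect("key top",300,340,110,180,78,90)
rect("pin top",300,340,205,250,73,82)
```

```text
block 7176 [467.5 244.7] [ 52.1 120.2] 84.1 med z 40.5 px 287 350 110 249
key top 536 [433.5 248.1] [10.2 27.1] 84.3 med z 83.1 px 312 326 125 164
pin top 231 [501.  241.3] [13.2 13. ] 37.3 med z 76.3 px 311 327 224 241
```

Request:
send_rows(increments=[40, 1.8, -2.2, 0, 0, 0, 40, 40, 0, 0, 0, 0, 0, 40, 30, 0, 0, 0, 0, 0, 40, 18, 0, 0, 0, 0, 0, 40, 0, 0, 0, 0, 0, 0, 40])

```text
time: 2.65
position: [500.8, 240.3, 62.1]
ee_rot: [0.08, 1.572, -0.081]
ft_force: [-0.2, -0.2, 0.1]
width: 39.6
```

Request:
send_rows(increments=[0, 0, 0, 0, 0, 0, 40, 0, 0, 0, 0, 0, 0, 40, 0, 0, 0, 0, 0, 0, 40, 0, 0, 0, 0, 0, 0, 40, 0, 0, 0, 0, 0, 0, 40])

```text
time: 3.28
position: [501.8, 240.5, 63.4]
ee_rot: [0.081, 1.569, -0.081]
ft_force: [-0.6, 0.1, -0.2]
width: 40.1
```

Run:
```python
from h import *
delta(501.1,241.2,48,84.1)
shot("wrist");delta(501.1,241.2,48,84.1)
shot("wrist","w2.png");delta(501.1,241.2,48,84.1)
```

```text
t 3.27 pos [501.8 240.5  63.4] yaw 84.11 tilt [0.0001 0.0002] F [-0.6  0.1 -0.2] w 40.1
tool dx,dy,dz 15.4 0.6 -0.8 turn x 0.01
t 3.33 pos [501.7 240.5  63.3] yaw 84.1 tilt [-0. -0.] F [0.2 0.1 0.5] w 40.4
tool dx,dy,dz 15.3 0.7 -0.7 turn x 0.0
t 3.38 pos [501.7 240.5  63.3] yaw 84.1 tilt [ 0. -0.] F [ 0.4 -0.4  0.1] w 39.9
tool dx,dy,dz 15.3 0.6 -0.7 turn x 0.0
```

Some distance was lost to the row limits. I'll finish the descent and grip.

Request:
send_rows(increments=[8, 0.6, -0.7, 0, 0, 0, 40, 7, 0, 0, 0, 0, 0, 40, 0, 0, 0, 0, 0, 0, 40, 0, 0, 0, 0, 0, 0, 5, 0, 0, 0, 0, 0, 0, 5], grip_force=40)

```text
time: 4.0
position: [501.4, 241.3, 48.6]
ee_rot: [0.081, 1.569, -0.081]
ft_force: [-0.2, 0.1, 0.5]
width: 12.5
```

Request:
send_rows(increments=[0, 0, 0, 0, 0, 0, 5, 0, 0, 0, 0, 0, 0, 5, 0, 0, 0, 0, 0, 0, 5, -6, 0, 0, 0, 0, 0, 5, -15, 0, 0, 0, 0, 0, 5])

```text
time: 4.62
position: [500.4, 240.9, 69.1]
ee_rot: [0.08, 1.571, -0.081]
ft_force: [-0.6, 0.3, -0.7]
width: 12.4
```

Request:
send_rows(increments=[-30, 0, 0, 0, 0, 0, 5, -30, 0, 0, 0, 0, 0, 5, -20, 0, 0, 0, 0, 0, 5, 0, 0, 0, 0, 0, 0, 5, 0, 0, 0, 0, 0, 0, 5])

```text
time: 5.25
position: [500.4, 241.0, 148.2]
ee_rot: [0.08, 1.571, -0.081]
ft_force: [0.4, 0.3, -1.0]
width: 12.6
```

Run:
```python
from h import *
delta(546.8,-178.9,145,70)
shot("wrist","w3.png");
```

```text
t 5.25 pos [500.4 241.  148.2] yaw 84.1 tilt [-0.0007 -0.0016] F [ 0.4  0.3 -1. ] w 12.6
tool dx,dy,dz 3.2 -378.7 187.2 turn x 14.1
```

View pics/w3.png

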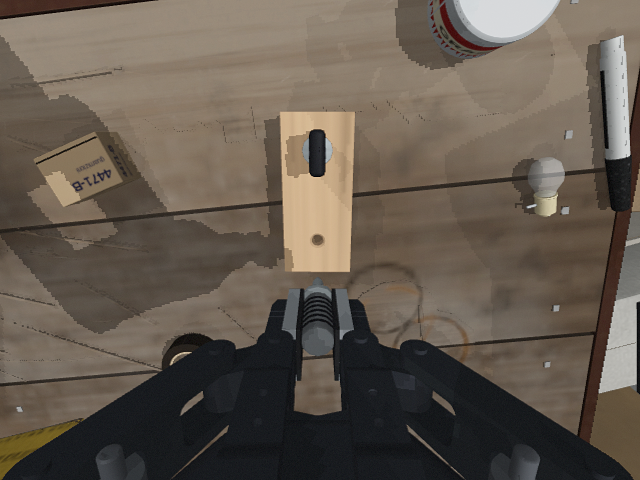

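Request:
send_rows(increments=[0, 0, 0, 7, 0, 0, 5, 0, 0, 0, 7.1, 0, 0, 5, 0, -47, 23, 0, 0, 0, 5, 0, -47, 23, 0, 0, 0, 5, 0, -47, 23, 0, 0, 0, 5])

```text
time: 5.92
position: [516.8, 83.7, 147.6]
ee_rot: [0.273, 1.556, -0.274]
ft_force: [-0.0, -0.4, 0.3]
width: 12.8
```

Request:
send_rows(increments=[0, -47, 23, 0, 0, 0, 5, 0, -47, 23, 0, 0, 0, 5, 0, -47, 23, 0, 0, 0, 5, 0, -47, 23, 0, 0, 0, 5, 0, -47, 23, 0, 0, 0, 5])

```text
time: 6.55
position: [544.6, -176.4, 147.6]
ee_rot: [0.275, 1.556, -0.273]
ft_force: [0.3, -0.1, 0.5]
width: 12.3
```

Request:
send_rows(increments=[0, 0, 0, 0, 0, 0, 5, 0, 0, 0, 0, 0, 0, 5, 0, 0, 0, 0, 0, 0, 5, 0, 0, 0, 0, 0, 0, 5, 0, 0, 0, 0, 0, 0, 5])

```text
time: 7.18
position: [545.5, -174.4, 149.4]
ee_rot: [0.273, 1.553, -0.273]
ft_force: [-1.2, -0.6, -0.7]
width: 12.6
```

Run:
```python
from h import *
delta(546.8,-178.9,145,70)
c,p,d=shot("wrist","w4.png"); np.savez("w4.npz",p=p,d=d,**{k:c[k] for k in c})
P=cloud(c,d); m=(abs(P[...,2]-40)<3)&(d>0)&(np.hypot(P[...,0]-539,P[...,1]+200)<125)
print(cv2.minAreaRect(P[m][:,:2].astype(np.float32)),np.median(P[m][:,2]))
```

```text
t 7.17 pos [ 545.5 -174.4  149.4] yaw 70.07 tilt [-0.      0.0001] F [-1.2 -0.6 -0.7] w 12.6
tool dx,dy,dz 4.4 -3.8 2.8 turn x 0.07
((537.8748779296875, -199.45285034179688), (187.31076049804688, 116.4039306640625), 70.07852935791016) 40.46556951832733
```

View pics/w4.png

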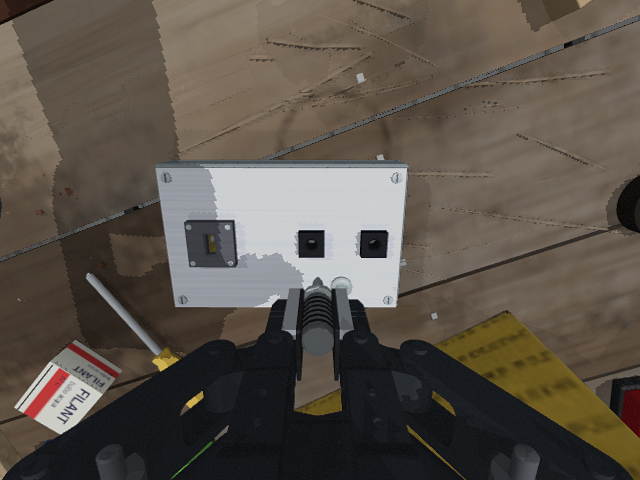

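The wrist view shows the target terminal at (311,244), the second terminal at (374,244), the lock slot at (212,244) and the held pin's tip near (318,279).

Run:
```python
from h import *
z=np.load("w4.npz"); c={k:z[k] for k in("vertical_fov","cx","cy","xyz","rotation")}; p,d=z["p"],z["d"]
P=cloud(c,d); g=cv2.cvtColor(p,cv2.COLOR_RGB2GRAY)
def rect(name,x0,x1,y0,y1):
    m=np.zeros(d.shape,bool); m[y0:y1,x0:x1]=1
    m&=(P[...,2]>45.5)&(P[...,2]<52)&(d>0)
    q=P[m][:,:2].astype(np.float32); r=cv2.minAreaRect(q); vv,uu=np.nonzero(m); print(name,m.sum(),np.round(r[0],1),np.round(r[1],1),round(r[2],1),np.median(P[m][:,2]).round(1),"px",uu.min(),uu.max(),vv.min(),vv.max())
rect("term",290,335,220,268);rect("term2",352,395,220,268);rect("lock",178,245,210,275)
np.set_printoptions(linewidth=200)
print(g[232:258:1,298:326:1])
print("tip",onz(c,318,278,149.4-34.4), onz(c,311.5,244,48),onz(c,374,244,48),onz(c,212,244,48))
cv2.imwrite("pics/c4.png",cv2.resize(p[215:300,170:390,::-1],None,fx=3.6,fy=3.6,interpolation=cv2.INTER_CUBIC))
```

```text
term 620 [ 546.2 -179.4] [19.8 20.6] 70.4 48.3 px 298 324 231 257
term2 621 [ 562.6 -134.3] [20.4 20.4] 70.0 48.4 px 360 388 231 257
lock 2036 [ 519.9 -251.6] [36.8 36.3] 70.2 48.3 px 184 236 221 266
[[ 50   6  11  10  12   9  10   8  12  10  12  13  11  14  12  12  10  13  12  16  14  11   9  15  12  27 122 208]
 [ 56  24  29  30  31  29  32  33  33  32  31  29  37  31  32  30  30  28  30  31  28  33  29  30  31  37 115 195]
 [ 57  29  31  34  29  33  33  30  32  31  32  29  32  32  33  30  32  32  27  33  30  30  29  30  29  37 120 203]
 [ 58  25  31  28  29  32  30  30  29  31  31  34  31  28  30  31  31  30  31  31  30  29  31  33  27  37 123 207]
 [ 56  24  32  33  32  32  31  31  30  33  30  28  31  31  31  31  28  33  32  30  33  33  27  30  28  37 117 197]
 [ 55  26  27  31  29  32  34  33  29  33  31  30  33  32  33  27  31  30  32  30  27  34  32  32  30  36 116 198]
 [ 90  23  28  31  29  31  32  28  30  32  31  33  29  30  25  30  30  33  30  31  31  29  32  29  31  36 115 194]
 [ 92  25  26  34  30  30  25  32  31  28  25  16  18  11  15  21  23  29  31  31  30  35  30  
[... 1570 characters left out ...]
31  29  34  31  32  31  34  32  31  34  30  30  39 122 203]
 [119  24  29  30  32  31  32  30  33  31  32  30  31  33  35  34  32  33  29  32  32  33  31  33  31  39 121 201]
 [171  20  29  30  30  30  32  32  29  30  30  32  29  31  33  31  32  27  33  31  30  31  32  32  24  40 122 202]
 [169  15  21  26  23  25  25  22  26  26  24  27  25  26  22  26  25  26  25  24  26  25  28  23  20  35 123 206]
 [165  71  75  76  76  77  77  76  75  71  74  75  75  73  75  73  74  74  73  74  76  73  75  75  72  82 144 202]]
tip [ 545.94440274 -173.79725828  115.        ] [ 545.87953426 -178.87468801   48.        ] [ 562.10589483 -134.12765513   48.        ] [ 520.05194935 -250.09877956   48.        ]
```

View pics/c4.png

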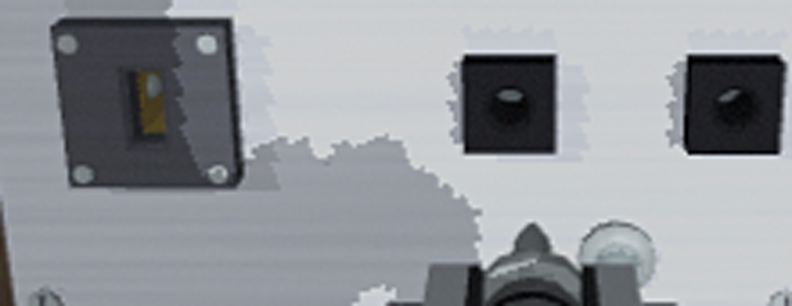

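Request:
send_rows(increments=[0, -4.4, 1.8, 0, 0, 0, 5, 20, 0, 0, 0, 0, 0, 5, 20, 0, 0, 0, 0, 0, 5, 15, 0, 0, 0, 0, 0, 5, 0, 0, 0, 0, 0, 0, 5])

```text
time: 7.85
position: [544.0, -179.1, 91.5]
ee_rot: [0.275, 1.558, -0.273]
ft_force: [-0.0, -1.1, -0.9]
width: 12.7
```

Run:
```python
from h import *
delta(545.8,-179.2,56.4,70.1)
c,p,d=shot("wrist");delta(545.8,-179.2,56.4,70.1)
cv2.imwrite("pics/c5.png",cv2.resize(p[200:350,230:420,::-1],None,fx=4,fy=4,interpolation=cv2.INTER_CUBIC))
```

```text
t 7.85 pos [ 544.  -179.1   91.5] yaw 70.0 tilt [ 0.0005 -0.0049] F [-0.  -1.1 -0.9] w 12.7
tool dx,dy,dz 35.1 0.5 1.7 turn x -0.1
t 7.9 pos [ 545.  -179.5   93. ] yaw 70.0 tilt [ 0.0002 -0.0023] F [-0.4 -0.1 -0.1] w 12.8
tool dx,dy,dz 36.6 0.6 0.7 turn x -0.1
```

View pics/c5.png

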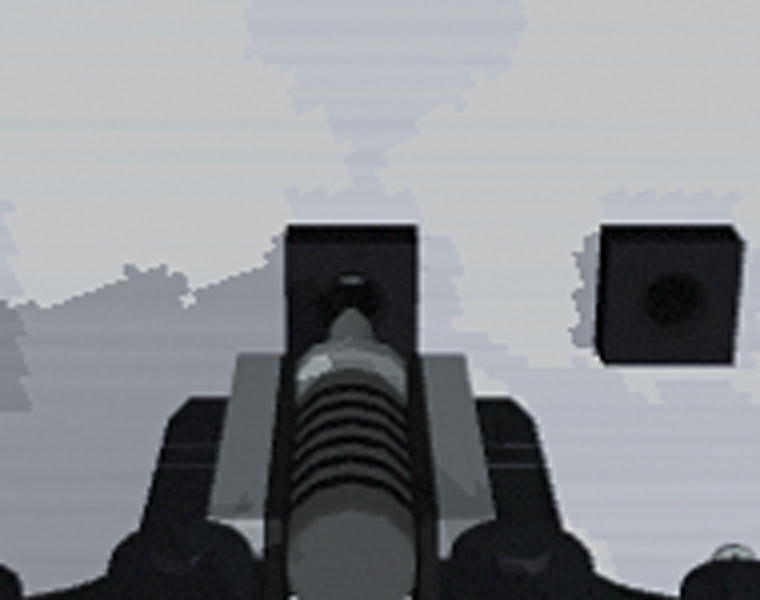

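The tip is at px (318,277.5), just above the terminal hole, which is at about px (318.4,275.5). They look aligned, so I'll compute the residual.

Run:
```python
from h import *
c=viewer.get_calibration("wrist")
a=onz(c,318,277.5,58.6); b=onz(c,318.4,275.5,48); e=b-a
A=np.radians(70);print(a,b,"dy",e[:2]@[np.cos(A),np.sin(A)],"dz",e[:2]@[np.sin(A),-np.cos(A)])
delta(545.9,-179.1,56.4,70.1)
```

```text
[ 545.01990834 -178.80230534   58.6       ] [ 548.2699803  -179.69690433   48.        ] dy 0.27094200702761023 dz 3.360039521652352
t 7.9 pos [ 545.  -179.5   93. ] yaw 70.0 tilt [ 0.0002 -0.0023] F [-0.4 -0.1 -0.1] w 12.8
tool dx,dy,dz 36.6 0.7 0.7 turn x -0.1
```

Request:
send_rows(increments=[0, 0.4, 0.7, 0, 0, 0, 5, 0, 0, 0, 0, 0, 0, 5, 0, 0, 0, 0, 0, 0, 5, 0, 0, 0, 0, 0, 0, 5, 0, 0, 0, 0, 0, 0, 5])

```text
time: 8.52
position: [546.4, -179.7, 94.4]
ee_rot: [0.274, 1.553, -0.274]
ft_force: [-0.2, -0.5, -0.1]
width: 12.4
```

Run:
```python
from h import *
delta(545.9,-179.1,56.4,70.1)
c,p,d=shot("wrist"); np.savez("w6.npz",p=p,d=d,**{k:c[k] for k in c})
g=cv2.cvtColor(p,cv2.COLOR_RGB2GRAY)
np.set_printoptions(linewidth=220)
print(g[254:284,300:336])
P=cloud(c,d)
m=np.zeros(d.shape,bool); m[250:275,295:340]=1; m&=(P[...,2]>46)&(P[...,2]<52)
print(P[m].min(0),P[m].max(0)); A=np.radians(70)
q=P[m][:,:2]; s=q@[np.sin(A),-np.cos(A)]; t=q@[np.cos(A),np.sin(A)]
print("near edge z-coord",s.min(),"y-range",t.min(),t.max())
o=observe()["position"][:2]; print("tcp z,y",o@[np.sin(A),-np.cos(A)],o@[np.cos(A),np.sin(A)])
```

```text
t 8.53 pos [ 546.4 -179.7   94.4] yaw 70.01 tilt [-0.      0.0001] F [-0.2 -0.5 -0.1] w 12.4
tool dx,dy,dz 38.0 0.4 -0.7 turn x -0.09
[[146  11  13 ...  45 132 192]
 [145  19  25 ...  57 140 192]
 [146  16  29 ...  53 136 193]
 ...
 [145  82  14 ...  76 167 190]
 [147  82  14 ...  79 170 192]
 [146  81  12 ...  77 168 191]]
[ 533.7332018  -189.58764467   46.05062176] [ 552.15357523 -166.58543536   50.21521702]
near edge z-coord 564.4325225369548 y-range 8.443444523371952 28.30702994686685
tcp z,y 574.9661954920942 18.006034349927994
```

Request:
send_rows(increments=[6, 0.4, -0.5, 0, 0, 0, 5, 8, 0, 0, 0, 0, 0, 5, 8, 0, 0, 0, 0, 0, 5, 8, 0, 0, 0, 0, 0, 5, 0, 0, 0, 0, 0, 0, 5])

```text
time: 9.2
position: [545.6, -179.0, 63.2]
ee_rot: [0.274, 1.555, -0.274]
ft_force: [-0.1, 0.5, -0.2]
width: 12.5
```

Request:
send_rows(increments=[4, 0, 0, 0, 0, 0, 5, 3, 0, 0, 0, 0, 0, 5, 2, 0, 0, 0, 0, 0, 5, 0, 0, 0, 0, 0, 0, 5, 0, 0, 0, 0, 0, 0, 5])

```text
time: 9.82
position: [546.2, -179.2, 56.5]
ee_rot: [0.274, 1.554, -0.274]
ft_force: [-2.5, 0.8, 5.6]
width: 12.6
```

Run:
```python
from h import *
delta(545.9,-179.1,56.4,70.1)
```

```text
t 9.82 pos [ 546.2 -179.2   56.5] yaw 70.01 tilt [-0.0001 -0.0003] F [-2.5  0.8  5.6] w 12.6
tool dx,dy,dz 0.1 0.0 -0.3 turn x -0.09
```

Request:
send_rows(increments=[1.5, 0, 0, 0, 0, 0, 5, 0, 0, 0, 0, 0, 0, 5, 0, 0, 0, 0, 0, 0, 5, 0, 0, 0, 0, 0, 0, 5, 0, 0, 0, 0, 0, 0, 5])

```text
time: 10.45
position: [546.3, -179.2, 56.4]
ee_rot: [0.274, 1.554, -0.274]
ft_force: [-6.5, 4.0, 13.0]
width: 12.4
```

Request:
send_rows(increments=[0, 0, 0, 0, 0, 0, 25, 0, 0, 0, 0, 0, 0, 30, 0, 0, 0, 0, 0, 0, 30, -20, 0, 0, 0, 0, 0, 30, -40, 0, 0, 0, 0, 0, 30])

```text
time: 11.08
position: [544.8, -178.6, 113.4]
ee_rot: [0.275, 1.557, -0.273]
ft_force: [0.7, 0.1, 0.0]
width: 29.7
```

Request:
send_rows(increments=[-30, 0, 0, 0, 0, 0, 30, 0, 0, 0, 0, 0, 0, 30, 0, 0, 0, 0, 0, 0, 30, 0, 0, 0, 0, 0, 0, 30, 0, 0, 0, 0, 0, 0, 30])

```text
time: 11.7
position: [545.4, -178.8, 142.4]
ee_rot: [0.274, 1.556, -0.273]
ft_force: [-0.7, -0.4, 0.4]
width: 30.0
```

Run:
```python
from h import *
delta(433.5,248.1,130,84.1)
c,p,d=shot("wrist"); np.savez("w7.npz",p=p,d=d,**{k:c[k] for k in c})
P=cloud(c,d); A=np.radians(70)
def st(q): return (q[:,:2]@np.array([[np.sin(A),np.cos(A)],[-np.cos(A),np.sin(A)]])).round(1)
H=np.hypot(P[...,0]-546,P[...,1]+179)<12
m=H&(P[...,2]>70)&(P[...,2]<100)
print(m.sum(),P[m][:,2].max(),np.median(P[m][:,2]),cv2.minAreaRect(P[m&(P[...,2]>81)][:,:2].astype(np.float32)))
for n,x,y in(("lock",520,-251.5),("t2",562.4,-134)):
    m=(np.hypot(P[...,0]-x,P[...,1]-y)<30)&(abs(P[...,2]-48)<3)
    if m.sum()>50: print(n,m.sum(),cv2.minAreaRect(P[m][:,:2].astype(np.float32)),np.median(P[m][:,2]))
cv2.imwrite("pics/c7.png",p[100:400,100:500,::-1])
```

```text
t 11.7 pos [ 545.4 -178.8  142.4] yaw 70.0 tilt [ 0.0003 -0.0024] F [-0.7 -0.4  0.4] w 30.0
tool dx,dy,dz 12.4 413.2 -155.2 turn x -14.1
487 86.26456636277697 84.00030619513484 ((546.31103515625, -178.76966857910156), (13.317769050598145, 13.606331825256348), 84.49877166748047)
lock 2200 ((520.2025146484375, -251.75341796875), (36.65171432495117, 37.001739501953125), 69.6950912475586) 48.38470011686648
t2 674 ((562.8348999023438, -134.3140106201172), (20.218135833740234, 20.613218307495117), 69.6588363647461) 48.326256353544906
```

View pics/c7.png

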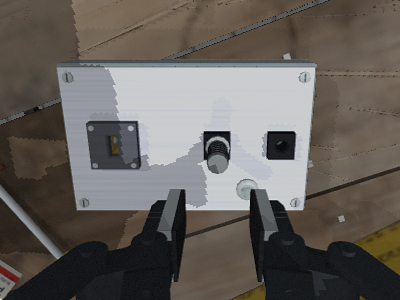

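The pin top is at z = 84, so it is home in the correct terminal at crop (217,150). Next is the key.

Request:
send_rows(increments=[0, 0, 0, -7, 0, 0, 30, 0, 0, 0, -7.1, 0, 0, 30, 0, 51.6, -19.4, 0, 0, 0, 30, 0, 51.6, -19.4, 0, 0, 0, 30, 0, 51.6, -19.4, 0, 0, 0, 30])

```text
time: 12.38
position: [503.3, -17.8, 143.4]
ee_rot: [0.082, 1.57, -0.081]
ft_force: [0.7, -0.1, 0.1]
width: 29.9
```

Request:
send_rows(increments=[0, 51.6, -19.4, 0, 0, 0, 30, 0, 51.6, -19.4, 0, 0, 0, 30, 0, 51.6, -19.4, 0, 0, 0, 30, 0, 51.6, -19.4, 0, 0, 0, 30, 0, 51.6, -19.4, 0, 0, 0, 30])

```text
time: 13.0
position: [433.3, 249.0, 143.6]
ee_rot: [0.081, 1.569, -0.081]
ft_force: [0.9, 0.1, 0.1]
width: 30.2
```

Request:
send_rows(increments=[8, 0, 0, 0, 0, 0, 30, 0, 0, 0, 0, 0, 0, 30, 0, 0, 0, 0, 0, 0, 30, 0, 0, 0, 0, 0, 0, 30, 0, 0, 0, 0, 0, 0, 30])

```text
time: 13.62
position: [434.6, 246.7, 136.0]
ee_rot: [0.082, 1.569, -0.082]
ft_force: [0.3, -0.5, 0.8]
width: 29.9
```

Run:
```python
from h import *
delta(433.5,248.1,51,84.1)
c,p,d=shot("wrist")
P=cloud(c,d); m=(np.hypot(P[...,0]-433.5,P[...,1]-248)<25)&(abs(P[...,2]-83)<4)
print(m.sum(),cv2.minAreaRect(P[m][:,:2].astype(np.float32)),np.median(P[m][:,2]))
```

```text
t 13.62 pos [434.6 246.7 136. ] yaw 84.02 tilt [0.0001 0.0003] F [ 0.3 -0.5  0.8] w 29.9
tool dx,dy,dz 85.0 1.3 -1.2 turn x -0.08
648 ((432.9579772949219, 248.23974609375), (9.576574325561523, 27.329132080078125), 83.8608627319336) 82.9355259755118
```

Request:
send_rows(increments=[25, 1.4, -1.3, 0, 0, 0, 30, 25, 0, 0, 0, 0, 0, 30, 20, 0, 0, 0, 0, 0, 30, 14, 0, 0, 0, 0, 0, 30, 0, 0, 0, 0, 0, 0, 30])

```text
time: 14.3
position: [432.2, 248.5, 50.8]
ee_rot: [0.08, 1.571, -0.082]
ft_force: [-0.5, 0.2, 0.0]
width: 30.1
```

Request:
send_rows(increments=[0, 0, 0, 0, 0, 0, 30, 0, 0, 0, 0, 0, 0, 30, 0, 0, 0, 0, 0, 0, 30, 0, 0, 0, 0, 0, 0, 30, 0, 0, 0, 0, 0, 0, 30])

```text
time: 14.92
position: [433.0, 249.0, 51.9]
ee_rot: [0.081, 1.569, -0.081]
ft_force: [-0.6, 0.2, -0.1]
width: 30.2
```

Run:
```python
from h import *
delta(433.3,248.2,51,84.0)
```

```text
t 14.93 pos [433.  249.   51.9] yaw 84.1 tilt [0.0001 0.0002] F [-0.6  0.2 -0.1] w 30.2
tool dx,dy,dz 0.9 -0.7 0.4 turn x 0.1
```

Request:
send_rows(increments=[1, -0.7, 0.3, 0, 0, 0, 30, 0, 0, 0, 0, 0, 0, 4, 0, 0, 0, 0, 0, 0, 4, 0, 0, 0, 0, 0, 0, 4, 0, 0, 0, 0, 0, 0, 4], grip_force=80)

```text
time: 15.55
position: [433.2, 248.2, 50.8]
ee_rot: [0.081, 1.569, -0.081]
ft_force: [0.6, 0.4, 0.1]
width: 9.0
```

Run:
```python
from h import *
delta(433.3,248.2,51,84.0)
```

```text
t 15.55 pos [433.2 248.2  50.8] yaw 84.1 tilt [-0.      0.0001] F [0.6 0.4 0.1] w 9.0
tool dx,dy,dz -0.2 -0.0 0.1 turn x 0.1
```

Request:
send_rows(increments=[0, 0, 0, 0, 0, 0, 4, -8, 0, 0, 0, 0, 0, 4, -20, 0, 0, 0, 0, 0, 4, -30, 0, 0, 0, 0, 0, 4, -30, 0, 0, 0, 0, 0, 4])

```text
time: 16.18
position: [433.0, 248.2, 139.9]
ee_rot: [0.081, 1.57, -0.081]
ft_force: [0.4, 0.2, -0.1]
width: 9.1
```

Request:
send_rows(increments=[-20, 0, 0, 0, 0, 0, 4, 0, 0, 0, 0, 0, 0, 4, 0, 0, 0, 0, 0, 0, 4, 0, 0, 0, 0, 0, 0, 4, 0, 0, 0, 0, 0, 0, 4])

```text
time: 16.8
position: [432.6, 248.0, 157.7]
ee_rot: [0.08, 1.571, -0.082]
ft_force: [-0.4, -1.1, -0.9]
width: 8.8
```

Run:
```python
from h import *
delta(520,-251.5,155,70)
c,p,d=shot("wrist"); cv2.imwrite("pics/c8.png",cv2.resize(p[180:400,180:460,::-1],None,fx=2,fy=2))
```

```text
t 16.8 pos [432.6 248.  157.7] yaw 84.1 tilt [-0.0009 -0.0017] F [-0.4 -1.1 -0.9] w 8.8
tool dx,dy,dz 2.7 -439.5 252.9 turn x 14.1
```

View pics/c8.png

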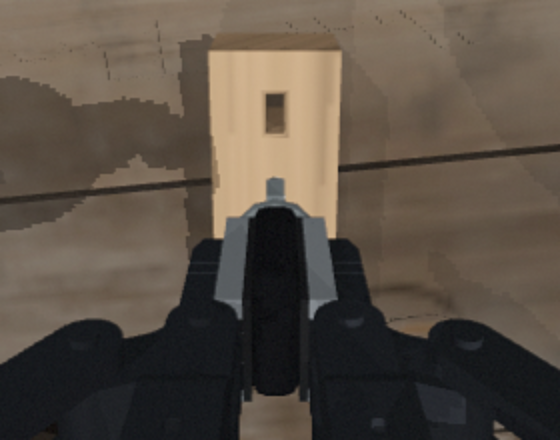

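Request:
send_rows(increments=[0, 0, 0, 7, 0, 0, 4, 0, 0, 0, 7.1, 0, 0, 4, 0, -48.8, 28.1, 0, 0, 0, 4, 0, -48.8, 28.1, 0, 0, 0, 4, 0, -48.8, 28.1, 0, 0, 0, 4])

```text
time: 17.48
position: [462.4, 80.4, 158.7]
ee_rot: [0.273, 1.553, -0.273]
ft_force: [0.6, 0.0, -0.7]
width: 9.0
```

Request:
send_rows(increments=[0, -48.8, 28.1, 0, 0, 0, 4, 0, -48.8, 28.1, 0, 0, 0, 4, 0, -48.8, 28.1, 0, 0, 0, 4, 0, -48.8, 28.1, 0, 0, 0, 4, 0, -48.8, 28.1, 0, 0, 0, 4])

```text
time: 18.1
position: [511.0, -197.4, 158.6]
ee_rot: [0.274, 1.553, -0.274]
ft_force: [0.5, 0.8, 0.0]
width: 9.0
```

Request:
send_rows(increments=[0, -48.8, 28.1, 0, 0, 0, 4, 0, 0, 0, 0, 0, 0, 4, 0, 0, 0, 0, 0, 0, 4, 0, 0, 0, 0, 0, 0, 4, 0, 0, 0, 0, 0, 0, 4])

```text
time: 18.73
position: [520.7, -249.9, 158.8]
ee_rot: [0.273, 1.554, -0.273]
ft_force: [-0.2, 0.3, -0.5]
width: 8.8
```

Run:
```python
from h import *
delta(520,-251.5,105,70)
```

```text
t 18.73 pos [ 520.7 -249.9  158.8] yaw 70.09 tilt [ 0.0001 -0.    ] F [-0.2  0.3 -0.5] w 8.8
tool dx,dy,dz 53.8 -1.8 -0.1 turn x 0.09
```

Descend to a hover with the nose about 10 mm above the plate, settle, then measure the slot.

Request:
send_rows(increments=[15, -1.7, 0, 0, 0, 0, 4, 15, 0, 0, 0, 0, 0, 4, 15, 0, 0, 0, 0, 0, 4, 9, 0, 0, 0, 0, 0, 4, 0, 0, 0, 0, 0, 0, 4])

```text
time: 19.35
position: [519.4, -252.2, 103.4]
ee_rot: [0.275, 1.556, -0.273]
ft_force: [-0.7, 0.0, -0.8]
width: 9.0
```

Request:
send_rows(increments=[0, 0, 0, 0, 0, 0, 4, 0, 0, 0, 0, 0, 0, 4, 0, 0, 0, 0, 0, 0, 4, 0, 0, 0, 0, 0, 0, 4, 0, 0, 0, 0, 0, 0, 4])

```text
time: 19.98
position: [520.1, -252.6, 104.9]
ee_rot: [0.274, 1.553, -0.274]
ft_force: [-0.9, 0.1, -0.8]
width: 9.0
```

Run:
```python
from h import *
delta(520,-251.5,58.8,70)
c,p,d=shot("wrist"); np.savez("w9.npz",p=p,d=d,**{k:c[k] for k in c})
P=cloud(c,d); A=np.radians(70)
m=np.zeros(d.shape,bool); m[230:330,230:410]=1; m&=(P[...,2]>46.3)&(P[...,2]<50)&(np.hypot(P[...,0]-520,P[...,1]+251.5)<28)
q=P[m][:,:2]; s=q@[np.sin(A),-np.cos(A)]; t=q@[np.cos(A),np.sin(A)]
print(m.sum(),"near edge z",s.min(),"y-range",t.min(),t.max(),"centre z,y",s.min()+17.8,(t.min()+t.max())/2)
o=observe()["position"][:2]; print("tcp z,y",o@[np.sin(A),-np.cos(A)],o@[np.cos(A),np.sin(A)])
cv2.imwrite("pics/c9.png",cv2.resize(p[210:350,220:420,::-1],None,fx=4,fy=4,interpolation=cv2.INTER_CUBIC))
```

```text
t 19.98 pos [ 520.1 -252.6  104.9] yaw 70.01 tilt [-0.0001  0.0002] F [-0.9  0.1 -0.8] w 9.0
tool dx,dy,dz 46.1 1.0 -0.5 turn x 0.01
2468 near edge z 556.4843569506929 y-range -76.72202714500902 -40.67169700472867 centre z,y 574.2843569506929 -58.69686207486885
tcp z,y 575.1278999129084 -59.47986382792942
```

View pics/c9.png

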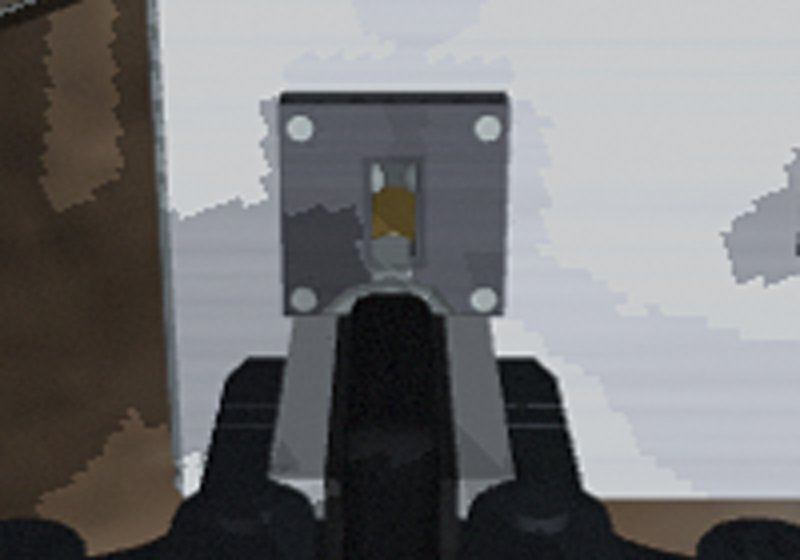

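Request:
send_rows(increments=[4, 0.6, -0.7, 0, 0, 0, 4, 7, 0, 0, 0, 0, 0, 4, 6, 0, 0, 0, 0, 0, 4, 5, 0, 0, 0, 0, 0, 4, 0, 0, 0, 0, 0, 0, 4])

```text
time: 20.65
position: [519.2, -251.5, 82.0]
ee_rot: [0.274, 1.555, -0.273]
ft_force: [-0.0, 0.3, -0.4]
width: 9.0
```

Request:
send_rows(increments=[4, 0, 0, 0, 0, 0, 4, 3, 0, 0, 0, 0, 0, 4, 0, 0, 0, 0, 0, 0, 4, 0, 0, 0, 0, 0, 0, 4, 0, 0, 0, 0, 0, 0, 4])

```text
time: 21.28
position: [519.7, -251.9, 76.0]
ee_rot: [0.274, 1.553, -0.274]
ft_force: [0.3, 0.3, -0.5]
width: 8.8
```

Run:
```python
from h import *
delta(520,-251.9,58.8,70)
```

```text
t 21.27 pos [ 519.7 -251.9   76. ] yaw 70.0 tilt [-0.0001  0.0003] F [ 0.3  0.3 -0.5] w 8.8
tool dx,dy,dz 17.2 0.0 0.2 turn x 0.0
```

Request:
send_rows(increments=[2, 0, 0, 2, 0, 0, 4, 2, 0, 0, -4, 0, 0, 4, 2, 0, 0, 4, 0, 0, 4, 2, 0, 0, -4, 0, 0, 4, 0, 0, 0, 2, 0, 0, 4])

```text
time: 21.9
position: [519.6, -251.9, 67.7]
ee_rot: [0.276, 1.553, -0.277]
ft_force: [0.9, -0.2, -1.5]
width: 8.8
```

Request:
send_rows(increments=[2, 0, 0, 2, 0, 0, 4, 2, 0, 0, -4, 0, 0, 4, 2, 0, 0, 4, 0, 0, 4, 0, 0, 0, -4, 0, 0, 4, 0, 0, 0, 2, 0, 0, 4])

```text
time: 22.52
position: [520.5, -252.3, 63.1]
ee_rot: [0.277, 1.551, -0.278]
ft_force: [-0.6, 0.1, 4.9]
width: 8.9
```

Run:
```python
from h import *
delta(519.8,-251.9,58.8,70)
```

```text
t 22.52 pos [ 520.5 -252.3   63.1] yaw 69.76 tilt [-0.0004  0.0022] F [-0.6  0.1  4.9] w 8.9
tool dx,dy,dz 4.3 0.1 -0.8 turn x -0.24
```

Request:
send_rows(increments=[1.5, 0, 0, 2, 0, 0, 4, 1.5, 0, 0, -4, 0, 0, 4, 1.5, 0, 0, 4, 0, 0, 4, 0, 0, 0, -4, 0, 0, 4, 0, 0, 0, 2, 0, 0, 4])

```text
time: 23.15
position: [520.8, -252.4, 59.3]
ee_rot: [0.277, 1.55, -0.278]
ft_force: [-0.9, 0.8, 8.8]
width: 9.0
```

Run:
```python
from h import *
delta(519.8,-251.9,58.8,70)
```

```text
t 23.15 pos [ 520.8 -252.4   59.3] yaw 69.75 tilt [-0.0004  0.0027] F [-0.9  0.8  8.8] w 9.0
tool dx,dy,dz 0.5 0.2 -1.1 turn x -0.25
```

Request:
send_rows(increments=[1.5, 0, -0.7, 2, 0, 0, 4, 0.5, 0, 0, -4, 0, 0, 4, 0, 0, 0, 4, 0, 0, 4, 0, 0, 0, -4, 0, 0, 4, 0, 0, 0, 2.2, 0, 0, 4])

```text
time: 23.78
position: [520.8, -252.4, 58.7]
ee_rot: [0.279, 1.549, -0.281]
ft_force: [-1.9, 2.3, 13.6]
width: 8.9
```

Run:
```python
from h import *
delta(519.8,-251.9,58.8,70)
```

```text
t 23.77 pos [ 520.8 -252.4   58.7] yaw 69.56 tilt [-0.0004  0.0039] F [-1.9  2.3 13.6] w 8.9
tool dx,dy,dz -0.1 0.1 -1.1 turn x -0.44
```

Request:
send_rows(increments=[1.5, 0, 0, 2, 0, 0, 4, 0.5, 0, 0, -4, 0, 0, 4, 0, 0, 0, 4, 0, 0, 4, 0, 0, 0, -4, 0, 0, 4, 0, 0, 0, 2, 0, 0, 4])

```text
time: 24.4
position: [521.0, -252.6, 58.7]
ee_rot: [0.279, 1.549, -0.28]
ft_force: [-6.4, 5.4, 23.6]
width: 8.7
```

Run:
```python
from h import *
delta(519.8,-251.9,58.8,70)
c,p,d=shot("wrist"); cv2.imwrite("pics/c10.png",cv2.resize(p[210:350,220:420,::-1],None,fx=4,fy=4,interpolation=cv2.INTER_CUBIC))
P=cloud(c,d); m=(np.hypot(P[...,0]-512,P[...,1]+249)<16)&(P[...,2]>44)&(P[...,2]<60)
print(np.histogram(P[m][:,2],np.arange(44,61)))
```

```text
t 24.4 pos [ 521.  -252.6   58.7] yaw 69.58 tilt [-0.0006  0.0035] F [-6.4  5.4 23.6] w 8.7
tool dx,dy,dz -0.1 0.2 -1.4 turn x -0.42
(array([ 44,  27,  55, 317, 881, 303,  55,  38,  35,   9,   0,   0,   0,
         0,   0,   4]), array([44, 45, 46, 47, 48, 49, 50, 51, 52, 53, 54, 55, 56, 57, 58, 59, 60]))
```

View pics/c10.png

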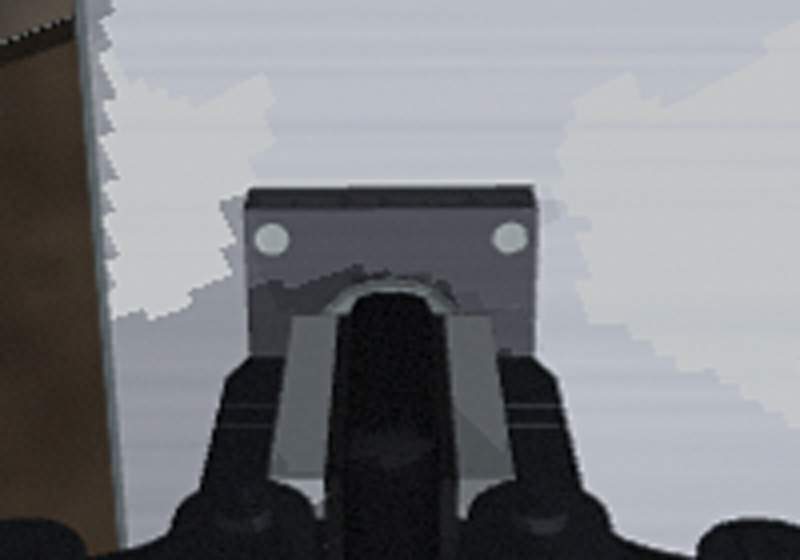

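The force rose to 24 N with no further motion, and the collar's depth is 48–52 mm, so the key is home. I'll ease the push slightly and turn.

Request:
send_rows(increments=[-1.5, 0, 0, 8, 0, 0, 4, 0, 0, 0, 10, 0, 0, 4, 0, 0, 0, 10, 0, 0, 4, 0, 0, 0, 10, 0, 0, 4, 0, 0, 0, 10, 0, 0, 4], grip_force=100)

```text
time: 25.08
position: [521.0, -252.3, 58.8]
ee_rot: [0.931, 1.358, -0.93]
ft_force: [-3.3, 3.8, 16.6]
width: 8.6
```

Run:
```python
from h import *
delta(519.8,-251.9,58.8,-27)
print(observe()["moment"],observe()["joint_positions"])
```

```text
t 25.07 pos [ 521.  -252.3   58.8] yaw 21.28 tilt [0.0029 0.0028] F [-3.3  3.8 16.6] w 8.6
tool dx,dy,dz -0.0 -1.3 0.2 turn x 48.28
[0.6697037  0.62427904 0.1933727 ] [-5.79885915e-01  1.10889543e-01  1.85585049e+00  7.94720394e-04
  1.17086360e+00 -9.51672794e-01]
```

Request:
send_rows(increments=[0, 0, 0, 10, 0, 0, 4, 0, 0, 0, 10, 0, 0, 4, 0, 0, 0, 10, 0, 0, 4, 0, 0, 0, 10, 0, 0, 4, 0, 0, 0, 7, 0, 0, 4])

```text
time: 25.7
position: [521.5, -252.3, 58.8]
ee_rot: [1.532, 0.959, -1.527]
ft_force: [-2.1, 3.2, 14.7]
width: 8.5
```

Request:
send_rows(increments=[0, 0, 0, 2, 0, 0, 4, 0, 0, 0, 0, 0, 0, 4, 0, 0, 0, 0, 0, 0, 4, 0, 0, 0, 0, 0, 0, 4, 0, 0, 0, 0, 0, 0, 4])

```text
time: 26.32
position: [521.4, -252.3, 58.8]
ee_rot: [1.554, 0.94, -1.548]
ft_force: [-1.3, 3.2, 15.5]
width: 8.8
```

Run:
```python
from h import *
delta(519.8,-251.9,58.8,-30)
print(observe()["moment"],observe()["joint_positions"])
```

```text
t 26.32 pos [ 521.4 -252.3   58.8] yaw -27.4 tilt [ 0.005  -0.0008] F [-1.3  3.2 15.5] w 8.8
tool dx,dy,dz -0.0 -1.6 0.5 turn x 2.6
[0.67216843 0.34258848 0.07382042] [-5.79673589e-01  1.11083378e-01  1.85565257e+00  1.42434232e-03
  1.16995752e+00 -1.02079954e-01]
```

Request:
send_rows(increments=[0, 0, 0, 3, 0, 0, 4, 0, 0, 0, 0, 0, 0, 4, 0, 0, 0, 0, 0, 0, 4, 0, 0, 0, 0, 0, 0, 4, 0, 0, 0, 0, 0, 0, 4])

```text
time: 26.95
position: [521.5, -252.3, 58.8]
ee_rot: [1.59, 0.906, -1.584]
ft_force: [-0.5, 4.1, 15.5]
width: 8.7
```

Run:
```python
from h import *
delta(519.8,-251.9,58.8,-30)
print(observe()["moment"])
c,p,d=shot("wrist","w11.png")
P=cloud(c,d)
m=(np.hypot(P[...,0]-546,P[...,1]+179)<12)&(P[...,2]>80)&(P[...,2]<92)
print("pin",m.sum(),P[m].mean(0),np.median(P[m][:,2]))
m=np.zeros(d.shape,bool);m[270:420,290:350]=1
m&=(abs(P[...,2]-91)<3.5)&(np.hypot(P[...,0]-521,P[...,1]+252)<18)&(p.max(-1)<45)
print("head",m.sum(),cv2.minAreaRect(P[m][:,:2].astype(np.float32)))
```

```text
t 26.95 pos [ 521.5 -252.3   58.8] yaw -30.39 tilt [ 0.0051 -0.0011] F [-0.5  4.1 15.5] w 8.7
tool dx,dy,dz -0.0 -1.7 0.5 turn x -0.39
[0.62410859 0.3193631  0.12080784]
pin 1404 [ 546.95636078 -179.14393634   84.28674015] 84.37615260061071
head 1557 ((523.6282348632812, -254.07225036621094), (28.14649200439453, 17.690576553344727), 63.94257736206055)
```

View pics/w11.png

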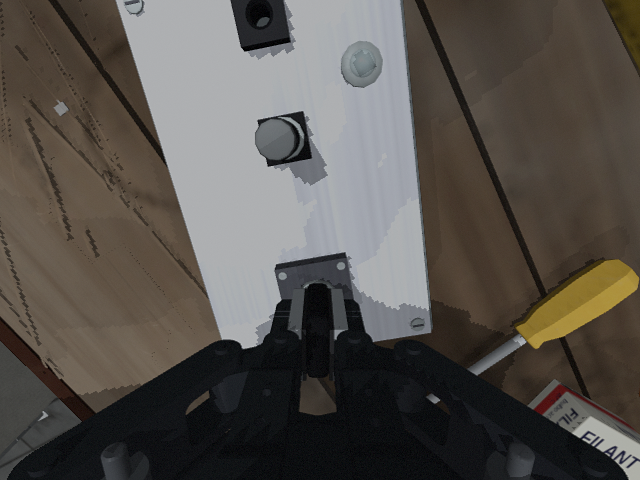

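Run:
```python
from h import *
sign_off(); delta(519.8,-251.9,58.8,-30)
```

```text
the job is handed in; nothing more can be done
the job is handed in; nothing more can be done
```

The job is handed in at about 27 s, with the bridging pin home in the terminal next to the lock and the key held turned in the lock. `sign_off()` gives no verdict, so these are my own last checks:

- **Bridging pin:** Its top measured z ≈ 84 mm, the value for fully home. It sat within about 1 mm of the centre of its opening, both after release and at the end.
- **Key:** I wiggled it down to a hard stop. The push rose to about 24 N with no further motion, and the collar showed at z = 48–52 mm. I then eased the push to about 15 N. The tool stood about 1.7 mm off my estimate of the lock centre; the limit is 5 mm.
- **Turn:** The gripper turned 100° (1.75 rad) clockwise with the key straight in the pads. Less the 0.2 rad of play, that puts the cylinder at about its 1.5 rad stop. The twisting moment was 0.12 N m and still rising.
- **Grip:** It was commanded to 100 N on the key, with the fingers 8.7 mm apart.

- **Not measured:** I could not read the cylinder angle directly. The last 3° of turn still moved the tool 3°, so I never saw a clear hard stop.
- **Failed check:** An automatic outline of the key head in the last picture was unusable because it merged with the dark fingers. I judged the key straight by eye instead.
- **Other items:** My moves kept clear of the tape, carton and tin, and I felt no contact with them. I did not measure them again at the end.

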